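# Press a relay lens barrel into the sprung V-cradle of a check stand

## Robot

A 6-joint arm with a two-finger parallel gripper is mounted at the origin on the work surface. World frame = base frame: x ahead of the robot, y to its left, z up, the work surface at z = 0. Lengths are in m, angles in rad, forces in N, time in s.
With the tool pointing down it reaches from about 0.3 to 0.875 m from the base axis. Payload 6.4 kg.
Tool frame: the origin (TCP) lies on the centre line of the jaws, within the pads' length; the fingertips stand 17 mm ahead of it and the grasp point (between the pads) lies 2 mm behind it; z points along the fingers, x is the direction in which the jaws open and shut, and the axes are right-handed (so a half turn about z gives the same grasp; the last joint's range is limited). The gripper opens to 85 mm and grips with 20 to 120 N. Pads are 22 mm wide; open, the fingers measure 114 mm over their backs; the gripper's body (76 mm by 85 mm) begins 54 mm behind the grasp point. The pads swing forward as they close: fully open they stand 13 mm farther back than shut.
Start: joints at [-0.206, 0.181, 1.607, -0, 1.354, -0.206], TCP at [0.575, 0, 0.248] pointing down, gripper open.
Joint ranges: [-2.99, 2.99], [-0.89, 2.07], [0.3, 2.58], [-1.14, 4.28], [0, 2.63], [-3.12, 3.12]. Speed limits (rad/s): [2.57, 2.57, 3.01, 3.14, 3.14, 3.14].

## Interface

Orientations are given as a rotation vector (axis times angle).
In Python, from rig import arm, capture, workorder gives the robot as it stands. The module is installed in compiled form; this text tells all that it offers.
- The arm moves only by the shell command python3 -m jog 'ROWS' [FORCE]. ROWS is JSON, a list of rows, each an object of numbers: "wx", "wy", "wz": the turn, a rotation vector about the tool's x, y, z in rad; "dx", "dy", "dz": the shift along the tool's x, y, z in cm; "claw": the finger opening in cm, from 0 to 8.54. In form: [{"wx": .., "wy": .., "wz": .., "dx": .., "dy": .., "dz": .., "claw": ..}, ...]. A call has 1 to 10 rows; each row is the pose to reach, as a shift and turn from the pose commanded when the call began, along the tool's axes at that moment; what a row does not reach only later rows make up. A row lasts 1/10 s, in which the tool goes at most 50 mm and 8.59 degrees, less where a joint would pass 70% of its speed; a pose out of reach is approached as far as the arm can. A call with a gripper value outside its range is refused whole. The fingers move at their own pace and stop on an object; FORCE is the grip in N (left out, the last holds). Time passes only in rows, so rows that repeat a pose let the fingers close. It gives the time, the measured TCP pose, the force and the opening at its end, in the units of the state.
- arm.read_state(): the state, without advancing time (a new reading comes with each control period).
- capture(name): name is "scene" or "side" or "wrist"; returns a dict with "image" (420x560x3 uint8, red, green, blue), "range_z" (420x560 float32, m along the optical axis (not along the pixel's ray), 0 where there is no reading), "mtx" (3x3 intrinsics, pixels), "rvec" (rotation vector, rad) and "tvec" (3), from world to camera coordinates, as OpenCV has them. Camera axes: x right, y down, z forward; pixel columns grow to the right and rows downward; lengths in m; the calibration is good to about 2 mm. A picture is of the moment at which its call begins.
- workorder.hand_in(): hands the job in, once; it reports no verdict.
The state is a dict: "time_s": time; "joint_positions": joint angles; "joint_velocities": joint speeds; "tau": joint torques, N m; "ee_pos": TCP position; "ee_rot": TCP orientation; "contact_force": force on the tool from outside, world axes, zero at the start; "moment": the same for the moment, N m; "grip_width": finger opening in m.
Only numpy, scipy, OpenCV 4.12 (cv2) and the standard library are available. Lean on these libraries where they do the work, as an engineer would, in place of code of your own. Each camera call takes 0.05 s, during which the arm holds its last target.

## Task

Take the flanged lens barrel from its wooden rest, carry it without dropping it, and lay it lengthwise in both V saddles of the lens check stand with its flanged end towards the lamp house. Press it down, bearing on the V faces on both sides, until the sprung cradle is fully home, and finish while still holding it pressed down there with the gripper; leave the eyepiece, the cup and the slide box where they are.

Things in the scene. Friction and masses are not known exactly. Their poses are not given: they have to be found in the camera images.
- lens: relay lens barrel, bare aluminium, 150 to 300 g: tube 30 mm in diameter, 140 mm long, with a flange 46 mm in diameter and 8 mm thick on one end (148 mm overall). Origin on the tube's axis at mid-tube; x runs along the axis towards the flange, which spans x = +70 to +78 mm. Starts lying level in the wooden rest, origin 40 mm above the table, midway between the rest's uprights.
- lens_flange (a point): centre of the flange's outer face, 78 mm from the lens origin along its +x
- rest: wooden rest fixed to the table: base 120 x 75 x 8 mm, two uprights 10 mm thick at x = -50 and +50 mm, each with an open notch 33 mm wide (y), floor 25 mm and cheeks 38 mm above the table, 55 mm wide overall. Origin at the centre of its underside; x runs along the lying lens towards its flange, z up. The 90 mm between the uprights is free for fingers.
- stand: lens check stand fixed to the table: grey base plate 230 x 100 x 12 mm (x = -85 to +145 mm), and at the +x end a white lamp house (x = +103 to +143 mm, 70 mm wide, 90 mm high; its dark window stands 7 mm out towards the cradle). Origin on the table, below the middle of the cradle; x runs along the seated lens towards the lamp house, z up.
- cradle (a joint): how far the sprung cradle is pressed down, in m: 0 up (as it starts), 0.008 fully home on its stop. The spring carries the cradle and a lens without sinking; beyond the lens's weight it takes about 3 N to start it down and about 13 N to bring it home. Its sloping faces: cradle_c0 and cradle_c1 on the stand's +y side, cradle_c2 and cradle_c3 on its -y side.
- seat (a point): where the lens origin lies when seated: on the axis of the Vs midway between the two saddles; 63.2 mm above the table with the cradle up, 55.2 mm when home. Axes as the stand's. The dark saddles, 16 mm thick, centred at x = -50 and +50 mm, have faces at 45 degrees opening up to 43 mm wide, upper edges level with this point. The 84 mm between them is free for fingers down to 33 mm below it.
- eyepiece: bystander: black eyepiece standing on its wide end, 38 mm in diameter below, 23 mm above, 56 mm high; origin under its centre
- cup: bystander: white specimen cup, 44 mm in diameter, 35 mm high; origin under its centre
- slide_box: bystander: grey slide box 85 x 100 x 28 mm; origin under its centre
Not all that is in view belongs to the job. Several things have the shape of the lens; the one meant has the colours described above.

How it is judged:
By the outcome, as a careful person would: the job done as asked, in the order asked, and still so for the second after the job is handed in, while the arm keeps its last pose, push and grip.
It also fails if it takes over 38 s, if anything falls off the work surface, if the arm or the gripper's body presses on something with over 40 N, if the wrist force passes 120 N, or if a joint passes its speed limit or range.

## Working session

There is one attempt and no reset: what is moved stays moved. The work goes in short steps, Python scripts to look and compute and a shell command to move; the robot and the scene stay as the last step left them, time stands still between calls to the robot, and variables do not carry over. Pictures are saved under pics/ and viewed, and the job is handed in when it is done.

```bash
mkdir -p pics; python3 - <<'E'
from rig import arm,capture
import cv2,numpy as np,pickle
s=arm.read_state();print({k:np.round(v,3) for k,v in s.items()})
for n in("scene","side","wrist"):
    c=capture(n);pickle.dump(c,open(n+'0.pkl','wb'));cv2.imwrite(f'pics/{n}0.png',c['image'][:,:,::-1])
    R=cv2.Rodrigues(np.array(c['rvec']))[0];print(n,np.round(-R.T@np.array(c['tvec']).ravel(),3),np.round(R[2],2),c['mtx'][0][0])
E
```

```text
{'time_s': np.float64(0.0), 'joint_positions': array([-0.206,  0.182,  1.608, -0.   ,  1.354, -0.206]), 'joint_velocities': array([-0.001,  0.   , -0.   ,  0.   ,  0.003,  0.001]), 'tau': array([ 0.0000e+00, -4.4487e+01, -3.5134e+01, -0.0000e+00,  9.0000e-03,
        0.0000e+00]), 'ee_pos': array([0.574, 0.   , 0.247]), 'ee_rot': array([-3.141e+00, -0.000e+00,  3.000e-03]), 'contact_force': array([0.031, 0.388, 1.18 ]), 'moment': array([ 0.013, -0.015, -0.063]), 'grip_width': np.float64(0.085)}
scene [ 1.029 -0.016  0.888] [-0.51 -0.12 -0.85] 391.2278237243953
side [ 0.401 -0.92   0.903] [ 0.13  0.68 -0.72] 417.9705221916802
wrist [0.573 0.074 0.374] [-0.   -0.29 -0.96] 333.41652141601264
```

View pics/scene0.png

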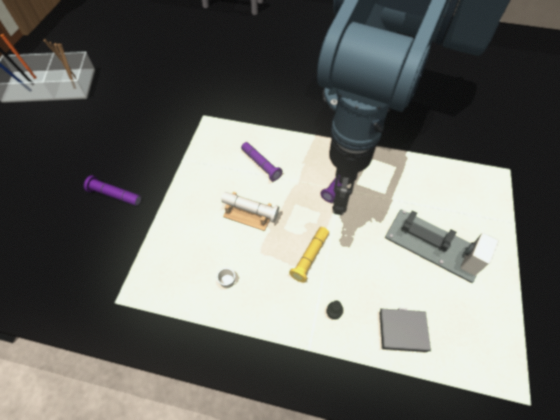

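View pics/side0.png

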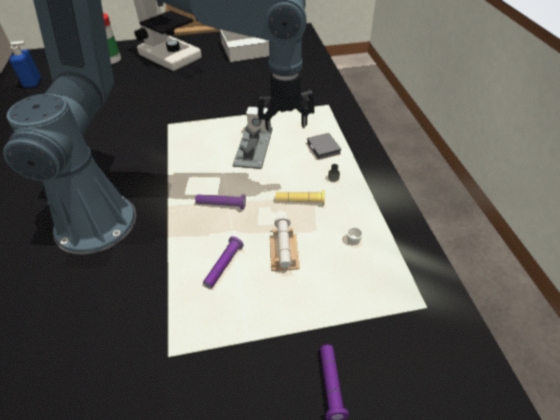

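View pics/wrist0.png

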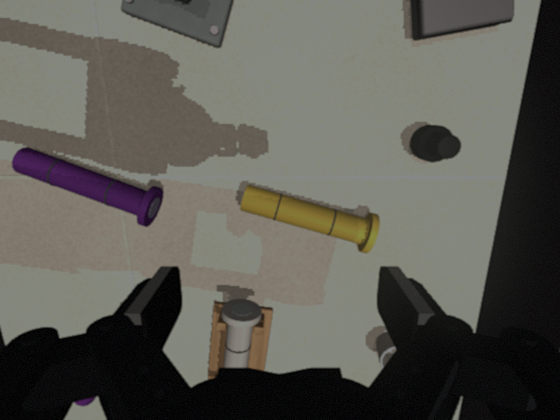

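The pictures show the bare aluminium lens in its rest at scene px (250,206), with the flange at (275,212) pointing to +y. The stand is at (435,245), with the white lamp house at its +y end (480,250). The purple and yellow barrels are decoys.

```bash
cat > h.py <<'E'
import numpy as np,cv2,pickle
def cloud(c):
    z=c['range_z'];h,w=z.shape;K=c['mtx'];v,u=np.mgrid[:h,:w]
    P=np.stack([(u-K[0,2])/K[0,0]*z,(v-K[1,2])/K[1,1]*z,z],-1)
    R=cv2.Rodrigues(np.array(c['rvec']))[0]
    return (P-np.array(c['tvec']).ravel())@R, z>0
def proj(c,p): return cv2.projectPoints(np.float64(p).reshape(-1,1,3),np.array(c['rvec']),np.array(c['tvec']),c['mtx'],None)[0].reshape(-1,2)
E
python3 - <<'E'
from h import *
for n in('scene','side','wrist'):
    c=pickle.load(open(n+'0.pkl','rb'));P,ok=cloud(c)
    t=P[ok&(abs(P[...,2])<.012)&(P[...,0]>.3)&(P[...,0]<.8)&(abs(P[...,1])<.3)]
    print(n,'table z',np.median(t[:,2]),t[:,2].std())
    px={'scene':[(250,206),(275,212),(225,200),(484,250),(430,232),(227,278),(335,310),(404,330)],'side':[(283,240),(284,262),(253,115),(254,148)],'wrist':[(240,345),(240,310),(200,30)]}[n]
    for u,v in px: print((u,v),P[v,u].round(4),ok[v,u])
for n,b in(('scene',(200,180,90,60)),('scene',(380,200,125,85)),('side',(255,200,60,75)),('side',(225,95,60,80))):
    c=pickle.load(open(n+'0.pkl','rb'));x,y,w,h=b
    i=cv2.resize(c['image'][y:y+h,x:x+w,::-1],None,fx=6 if w>100 else 8,fy=6 if w>100 else 8,interpolation=cv2.INTER_CUBIC)[:600,:800]
    cv2.imwrite(f'pics/z_{n}_{x}.png',i)
E
```

```text
scene table z 0.0010876281452618089 0.0023304679093634206
(250, 206) [ 0.5325 -0.214   0.0518] True
(275, 212) [ 0.5402 -0.1468  0.0605] True
(225, 200) [ 0.5268 -0.2827  0.0466] True
(484, 250) [0.5453 0.3401 0.09  ] True
(430, 232) [0.4901 0.2373 0.0319] True
(227, 278) [ 0.7131 -0.2238  0.0015] True
(335, 310) [0.7468 0.0383 0.0517] True
(404, 330) [0.7478 0.1924 0.0294] True
side table z -0.00107512954100962 0.002930015408937172
(283, 240) [ 0.5178 -0.2241  0.0511] True
(284, 262) [ 0.5069 -0.2949  0.0507] True
(253, 115) [0.517  0.3272 0.0806] True
(254, 148) [0.4969 0.1706 0.0588] True
wrist table z 0.00137263181003574 0.001491947046281771
(240, 345) [ 0.5287 -0.1828  0.0543] True
(240, 310) [ 0.5288 -0.144   0.0438] True
(200, 30) [0.4961 0.148  0.0136] True
```

```bash
python3 - <<'E'
from h import *
def top(lo,hi,box,names=('scene','side','wrist')):
    for n in names:
        c=pickle.load(open(n+'0.pkl','rb'));P,ok=cloud(c)
        m=ok&(P[...,2]>lo)&(P[...,2]<hi)&(P[...,0]>box[0])&(P[...,0]<box[1])&(P[...,1]>box[2])&(P[...,1]<box[3])
        yield n,P[m],m,c
def line(Q):
    vx,vy,x,y=cv2.fitLine(Q[:,:2].astype(np.float32),cv2.DIST_HUBER,0,.001,.001).ravel()
    if vy<0: vx,vy=-vx,-vy
    d=np.array([vx,vy]);t=(Q[:,:2]-[x,y])@d
    s=(Q[:,:2]-[x,y])@[vy,-vx]
    return d,np.array([x,y]),np.percentile(t,[1,99]),np.percentile(s,[1,50,99])
print('lens top')
for n,Q,m,c in top(.044,.075,(.46,.6,-.36,-.12)):
    if len(Q)<20: print(n,len(Q));continue
    d,o,t,s=line(Q);print(n,len(Q),'yaw',np.degrees(np.arctan2(d[1],d[0])).round(2),(o+d*t[0]).round(4),(o+d*t[1]).round(4),s.round(4))
print('stand house top')
for n,Q,m,c in top(.084,.1,(.4,.62,.24,.45)):
    if len(Q)<20: print(n,len(Q));continue
    r=cv2.minAreaRect((Q[:,:2]*1000).astype(np.float32));print(n,len(Q),np.round(r[0],1),np.round(r[1],1),r[2],Q[:,2].mean())
print('stand base')
for n,Q,m,c in top(.007,.018,(.4,.62,.08,.45)):
    if len(Q)<20: print(n,len(Q));continue
    r=cv2.minAreaRect((Q[:,:2]*1000).astype(np.float32));print(n,len(Q),np.round(r[0],1),np.round(r[1],1),r[2],Q[:,2].mean())
E
```

```text
lens top
scene 578 yaw 82.11 [ 0.5193 -0.2915] [ 0.5394 -0.1463] [-0.0192 -0.0004  0.0135]
side 492 yaw 82.46 [ 0.5096 -0.2959] [ 0.5291 -0.1488] [-0.0166 -0.0001  0.0172]
wrist 1570 yaw 82.13 [ 0.5214 -0.216 ] [ 0.5314 -0.1438] [-0.0201  0.      0.0195]
stand house top
scene 497 [536.4 344.4] [40.  71.1] 71.289306640625 0.08977057666453571
side 78 [531.8 338.9] [39.4 68.6] 69.76544189453125 0.08707204752057081
wrist 0
stand base
scene 2139 [493.8 261. ] [230.  131.5] 70.74462127685547 0.012031611199840218
side 663 [501.8 250.7] [232.3  99. ] 70.6416244506836 0.010242649856252136
wrist 3278 [474.6 154. ] [106.8  40.8] 0.14988744258880615 0.012311329444204593
```

View pics/z_scene_380.png

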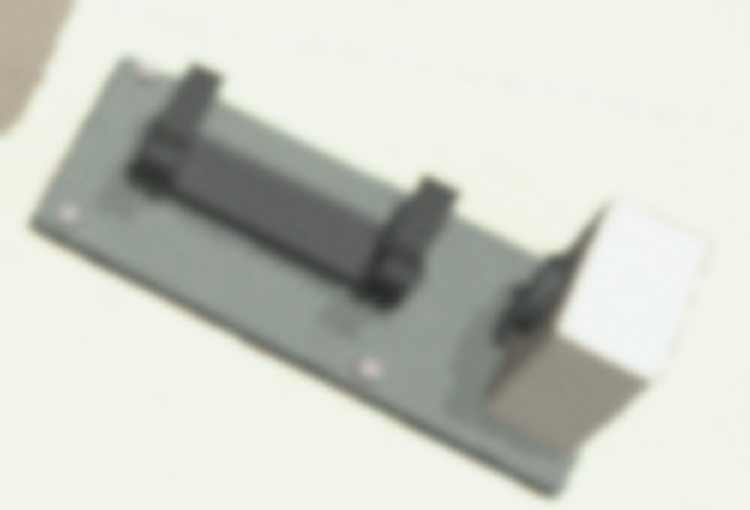

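View pics/z_side_255.png

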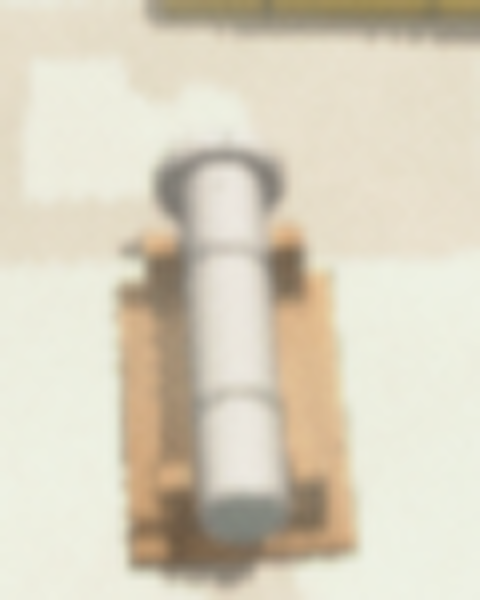

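View pics/z_side_225.png

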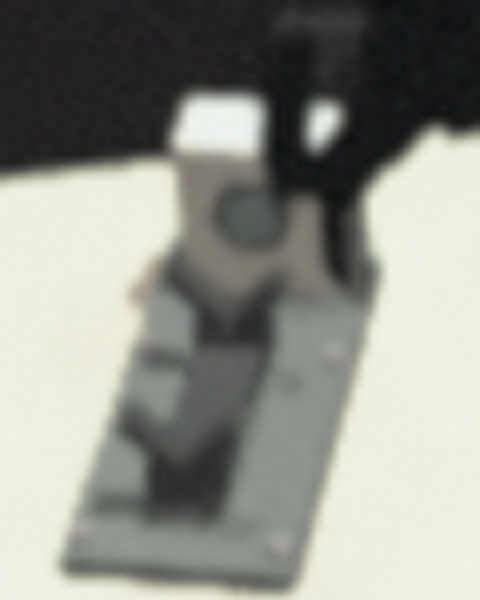

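```bash
python3 -m jog '[{"dx":-1,"dy":3,"dz":1.5,"wz":0.02},{"dx":-2,"dy":7,"dz":3,"wz":0.06},{"dx":-3,"dy":11,"dz":4.5,"wz":0.09},{"dx":-4,"dy":15,"dz":6,"wz":0.12},{"dx":-4.8,"dy":19,"dz":7,"wz":0.136},{"dx":-5.2,"dy":21.5,"dz":7.5,"wz":0.136},{"dx":-5.2,"dy":22.4,"dz":7.5,"wz":0.136},{"dx":-5.2,"dy":22.4,"dz":7.5,"wz":0.136}]' 80
python3 - <<'E'
from rig import arm,capture
import cv2,numpy as np,pickle
for n in("side","wrist","scene"):
    c=capture(n);pickle.dump(c,open(n+'1.pkl','wb'));cv2.imwrite(f'pics/{n}1.png',c['image'][:,:,::-1])
s=arm.read_state();print({k:np.round(v,4) for k,v in s.items() if k in('time_s','ee_pos','ee_rot','contact_force','grip_width')})
E
```

```text
{'time_s': np.float64(0.3), 'ee_pos': array([0.5748, 0.    , 0.248 ]), 'ee_rot': array([-3.1415e+00,  1.0000e-04,  1.0000e-03]), 'contact_force': array([ 0.1212, -0.5317, -0.8483]), 'grip_width': np.float64(0.0852)}validation failed for argument at $[0]...
```

View pics/wrist1.png

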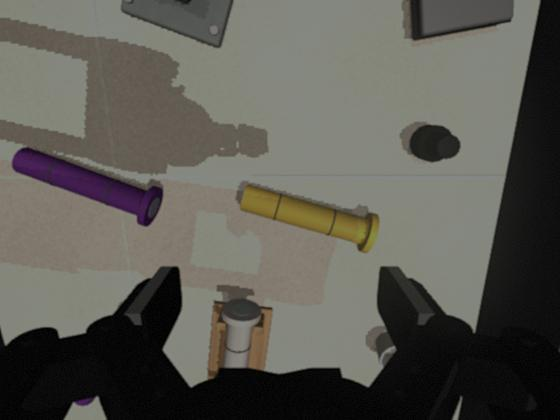

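The move was refused because every row has to carry all the fields. I'll retype it in full.

```bash
python3 -m jog '[{"wx":0,"wy":0,"wz":0.02,"dx":-1,"dy":3,"dz":1.5,"claw":8.5},{"wx":0,"wy":0,"wz":0.06,"dx":-2,"dy":7,"dz":3,"claw":8.5},{"wx":0,"wy":0,"wz":0.09,"dx":-3,"dy":11,"dz":4.5,"claw":8.5},{"wx":0,"wy":0,"wz":0.12,"dx":-4,"dy":15,"dz":6,"claw":8.5},{"wx":0,"wy":0,"wz":0.136,"dx":-4.8,"dy":19,"dz":7,"claw":8.5},{"wx":0,"wy":0,"wz":0.136,"dx":-5.2,"dy":21.5,"dz":7.5,"claw":8.5},{"wx":0,"wy":0,"wz":0.136,"dx":-5.2,"dy":22.4,"dz":7.5,"claw":8.5},{"wx":0,"wy":0,"wz":0.136,"dx":-5.2,"dy":22.4,"dz":7.5,"claw":8.5}]' 80
python3 - <<'E'
from rig import arm,capture
import cv2,numpy as np,pickle
for n in("side","wrist","scene"):
    c=capture(n);pickle.dump(c,open(n+'1.pkl','wb'));cv2.imwrite(f'pics/{n}1.png',c['image'][:,:,::-1])
s=arm.read_state();print({k:np.round(v,4) for k,v in s.items() if k in('time_s','ee_pos','ee_rot','contact_force','grip_width')})
E
```

```text
time_s: 1.1
ee_pos: [0.523, -0.225, 0.1733]
ee_rot: [-3.134, 0.217, -0.0]
contact_force: [0.4, -0.4, 0.2]
grip_width: 0.0849
{'time_s': np.float64(1.25), 'ee_pos': array([ 0.5235, -0.2228,  0.1736]), 'ee_rot': array([-3.1342e+00,  2.1160e-01, -7.0000e-04]), 'contact_force': array([-0.5528, -0.0559, -0.1504]), 'grip_width': np.float64(0.0849)}
```

View pics/wrist1.png

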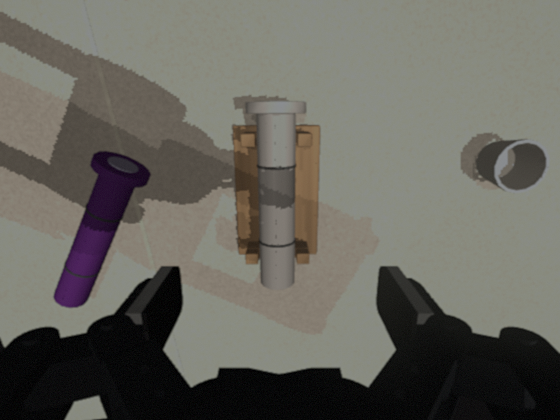

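The wrist view shows the lens upright between the fingers: flange at (276,107), tube end at (277,285), and no visible tilt. Next I'll measure it from the wrist depth and from rays.

```bash
python3 - <<'E'
from h import *
from scipy.optimize import least_squares
for n in('wrist','side','scene'):
    c=pickle.load(open(n+'1.pkl','rb'));P,ok=cloud(c);I=c['image'].astype(int)
    t=P[ok&(abs(P[...,2])<.012)&(P[...,0]>.4)&(P[...,0]<.7)&(abs(P[...,1]+.2)<.15)]
    box=(.46,.59,-.32,-.13)
    m=ok&(P[...,2]>.0445)&(P[...,2]<.075)&(P[...,0]>box[0])&(P[...,0]<box[1])&(P[...,1]>box[2])&(P[...,1]<box[3])&(I.max(-1)-I.min(-1)<40)
    if n!='wrist': m&=(I.max(-1)>110)
    Q=P[m]
    if len(Q)<40: print(n,len(Q));continue
    d=np.array([np.cos(np.radians(82.2)),np.sin(np.radians(82.2))]);tt=Q[:,:2]@d
    # tube only: cylinder fit (radius known) a: x0 at y=-.224, slope, z, tilt
    def f(p,Q):
        x=Q[:,0]-(p[0]+p[1]*(Q[:,1]+.224));z=Q[:,2]-(p[2]+p[3]*(Q[:,1]+.224));return np.hypot(x*np.cos(np.arctan(p[1])),z)-.015
    T=Q[(Q[:,1]<-.165)&(Q[:,1]>-.29)]
    r=least_squares(f,[.524,.137,.04,0],args=(T,),loss='soft_l1',f_scale=.001)
    print(n,len(T),r.x.round(4),'rms',np.sqrt(np.mean(f(r.x,T)**2)).round(4),'yaw',(90-np.degrees(np.arctan(r.x[1]))).round(2),'table',np.median(t[:,2]).round(4))
    print('  y range',np.percentile(Q[:,1],[.5,99.5]).round(4))
c=pickle.load(open('wrist1.pkl','rb'));print(proj(c,[[.5235,-.2228,.04],[.534,-.147,.04],[.513,-.293,.055]]))
E
```

```text
wrist 5516 [ 5.201e-01  1.296e-01  4.020e-02 -3.000e-04] rms 0.0006 yaw 82.61 table 0.0014
  y range [-0.2905 -0.1441]
side 361 [ 0.519   0.1241  0.038  -0.    ] rms 0.0013 yaw 82.93 table -0.0009
  y range [-0.2971 -0.1484]
scene 463 [ 0.523   0.1244  0.0399 -0.0019] rms 0.0015 yaw 82.91 table 0.0011
  y range [-0.2923 -0.1443]
[[280.82189539 203.38280888]
 [281.12805487 104.12976355]
 [279.73791408 291.01044498]]
```

```bash
python3 -m jog '[{"wx":0,"wy":0,"wz":-0.008,"dx":-0.27,"dy":-0.16,"dz":3,"claw":8.5},{"wx":0,"wy":0,"wz":-0.008,"dx":-0.27,"dy":-0.16,"dz":7,"claw":8.5},{"wx":0,"wy":0,"wz":-0.008,"dx":-0.27,"dy":-0.16,"dz":10.5,"claw":8.5},{"wx":0,"wy":0,"wz":-0.008,"dx":-0.27,"dy":-0.16,"dz":12.5,"claw":8.5},{"wx":0,"wy":0,"wz":-0.008,"dx":-0.27,"dy":-0.16,"dz":13.5,"claw":8.5},{"wx":0,"wy":0,"wz":-0.008,"dx":-0.27,"dy":-0.16,"dz":13.7,"claw":8.5},{"wx":0,"wy":0,"wz":-0.008,"dx":-0.27,"dy":-0.16,"dz":13.7,"claw":8.5}]' 80
python3 - <<'E'
from rig import arm,capture
import cv2
for n in("side","wrist"):
    c=capture(n);cv2.imwrite(f'pics/{n}2.png',c['image'][:,:,::-1])
E
```

```text
time_s: 1.95
ee_pos: [0.5214, -0.2218, 0.0372]
ee_rot: [3.135, -0.199, 0.002]
contact_force: [0.1, -0.7, -0.3]
grip_width: 0.0849
```

View pics/wrist2.png

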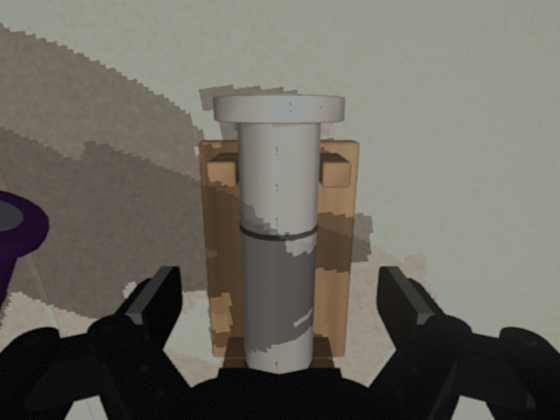

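The lens sits centred at column 280, between the fingertips at columns 180 and 380. Closing the gripper.

```bash
python3 -m jog '[{"wx":0,"wy":0,"wz":0,"dx":0,"dy":0,"dz":0,"claw":2},{"wx":0,"wy":0,"wz":0,"dx":0,"dy":0,"dz":0,"claw":2},{"wx":0,"wy":0,"wz":0,"dx":0,"dy":0,"dz":0,"claw":2},{"wx":0,"wy":0,"wz":0,"dx":0,"dy":0,"dz":0,"claw":2},{"wx":0,"wy":0,"wz":0,"dx":0,"dy":0,"dz":0,"claw":2},{"wx":0,"wy":0,"wz":0,"dx":0,"dy":0,"dz":0,"claw":2},{"wx":0,"wy":0,"wz":0,"dx":0,"dy":0,"dz":0,"claw":2},{"wx":0,"wy":0,"wz":0,"dx":0,"dy":0,"dz":0,"claw":2}]' 80
python3 - <<'E'
from rig import arm,capture
import cv2
for n in("side","wrist"):
    c=capture(n);cv2.imwrite(f'pics/{n}3.png',c['image'][:,:,::-1])
E
```

```text
time_s: 2.85
ee_pos: [0.5207, -0.2222, 0.0368]
ee_rot: [3.135, -0.201, 0.001]
contact_force: [-0.9, -0.0, 5.7]
grip_width: 0.0283
```

View pics/wrist3.png

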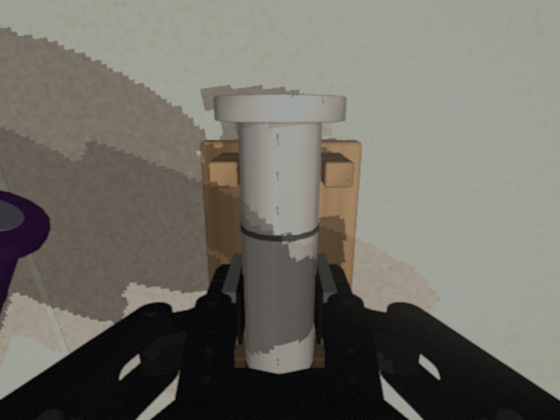

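The lens is gripped (opening 28 mm). With the arm out of the way, I'll refine the stand's pose from the scene and side pictures taken earlier.

```bash
python3 - <<'E'
from h import *
def rect(Q):
    r=cv2.minAreaRect((Q[:,:2]*1000).astype(np.float32));return np.round(r[0],1),np.round(r[1],1),round(r[2],2)
for n in('side','scene'):
    c=pickle.load(open(n+'1.pkl','rb'));P,ok=cloud(c);I=c['image'].astype(int)
    B=ok&(P[...,0]>.38)&(P[...,0]<.64)&(P[...,1]>.08)&(P[...,1]<.45)
    t=P[B&(abs(P[...,2])<.006)];print(n,'table',np.median(t[:,2]))
    for nm,lo,hi in(('house',.085,.1),('base',.0075,.016),('saddle',.045,.068)):
        m=B&(P[...,2]>lo)&(P[...,2]<hi)
        if nm=='base':m&=(I.max(-1)<190)
        if nm=='saddle': m&=(I.max(-1)<110)
        m=cv2.morphologyEx(m.astype(np.uint8),cv2.MORPH_OPEN,np.ones((2,2)))>0
        Q=P[m];
        if len(Q)<10: print(nm,len(Q));continue
        print(nm,len(Q),rect(Q),'z',Q[:,2].mean().round(4))
        if nm=='saddle':
            k,l,st,ce=cv2.connectedComponentsWithStats(m.astype(np.uint8))
            for i in range(1,k):
                if st[i,4]>12:
                    q=P[l==i];print('   ',st[i],q.mean(0).round(4),'zmax',np.percentile(q[:,2],98).round(4), [round(float(v),4) for v in (q[:,0].min(),q[:,0].max(),q[:,1].min(),q[:,1].max())])
    x,y,w,h=(380,200,125,85) if n=='scene' else (225,95,70,80)
    cv2.imwrite(f'pics/zz_{n}.png',cv2.resize(c['image'][y:y+h,x:x+w,::-1],None,fx=6,fy=6,interpolation=cv2.INTER_CUBIC))
E
```

```text
side table -0.0013763432202007102
house 0
base 448 (array([ 426.6, -297.7]), array([1242.9,   99.4]), 83.54) z 0.0268
saddle 81 (array([498.4, 246.4]), array([165.3,  47.3]), 73.91) z 0.0451
    [247 129   7   6  27] [0.4967 0.2745 0.0499] zmax 0.0596 [0.4866, 0.5083, 0.2659, 0.2855]
    [241 148   6   5  21] [0.4634 0.1798 0.0492] zmax 0.0546 [0.4546, 0.4716, 0.1704, 0.1878]
    [251 148   6   6  23] [0.4961 0.1834 0.0393] zmax 0.062 [0.4856, 0.5093, 0.1626, 0.2341]
scene table 0.0010020622037786575
house 496 (array([735. , 187.1]), array([ 56.6, 713.3]), 50.82) z 0.0859
base 2031 (array([760.1, 183.4]), array([229.2, 630.1]), 73.43) z 0.0151
saddle 190 (array([499.1, 256.1]), array([159.4,  74.3]), 67.87) z 0.0544
    [410 214   6   8  36] [0.4696 0.188  0.0502] zmax 0.0601 [0.4486, 0.4794, 0.1811, 0.2013]
    [405 223   7   6  30] [0.4968 0.1787 0.0527] zmax 0.0663 [0.4779, 0.5065, 0.1689, 0.1913]
    [447 232   9   9  55] [0.5016 0.2819 0.0497] zmax 0.0602 [0.478, 0.5114, 0.2726, 0.3027]
    [444 242   7   6  31] [0.5311 0.2706 0.0568] zmax 0.065 [0.5082, 0.539, 0.2614, 0.2937]
    [467 248   5  12  38] [0.5472 0.3173 0.0646] zmax 0.0766 [0.5329, 0.5635, 0.3142, 0.3204]
```

View pics/zz_side.png

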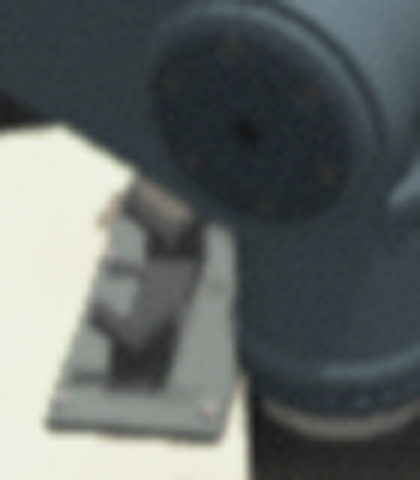

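```bash
python3 -m jog '[{"wx":0,"wy":0,"wz":0,"dx":0,"dy":0,"dz":-0.5,"claw":2},{"wx":0,"wy":0,"wz":0,"dx":0,"dy":0,"dz":-1.5,"claw":2},{"wx":0,"wy":0,"wz":0,"dx":0,"dy":0,"dz":-3,"claw":2},{"wx":0,"wy":0,"wz":0,"dx":0,"dy":0,"dz":-5,"claw":2},{"wx":0,"wy":0,"wz":0,"dx":0,"dy":0,"dz":-7,"claw":2},{"wx":0,"wy":0,"wz":0,"dx":0,"dy":0,"dz":-8.5,"claw":2},{"wx":0,"wy":0,"wz":0,"dx":0,"dy":0,"dz":-9,"claw":2},{"wx":0,"wy":0,"wz":0,"dx":0,"dy":0,"dz":-9,"claw":2}]' 80
python3 -m jog '[{"wx":0,"wy":0,"wz":0.01,"dx":0.2,"dy":-1.5,"dz":-1,"claw":2},{"wx":0,"wy":0,"wz":0.03,"dx":0.6,"dy":-5,"dz":-3,"claw":2},{"wx":0,"wy":0,"wz":0.06,"dx":1,"dy":-9,"dz":-5,"claw":2},{"wx":0,"wy":0,"wz":0.09,"dx":1.5,"dy":-13,"dz":-7,"claw":2},{"wx":0,"wy":0,"wz":0.12,"dx":2,"dy":-17.5,"dz":-9,"claw":2},{"wx":0,"wy":0,"wz":0.15,"dx":2.5,"dy":-22,"dz":-10.5,"claw":2},{"wx":0,"wy":0,"wz":0.17,"dx":2.9,"dy":-26.5,"dz":-11.5,"claw":2},{"wx":0,"wy":0,"wz":0.19,"dx":3.2,"dy":-30.5,"dz":-12,"claw":2},{"wx":0,"wy":0,"wz":0.2,"dx":3.4,"dy":-33.5,"dz":-12,"claw":2},{"wx":0,"wy":0,"wz":0.209,"dx":3.5,"dy":-34.9,"dz":-12,"claw":2}]' 80
python3 -m jog '[{"wx":0,"wy":0,"wz":0,"dx":0,"dy":0,"dz":0,"claw":2},{"wx":0,"wy":0,"wz":0,"dx":0,"dy":0,"dz":0,"claw":2},{"wx":0,"wy":0,"wz":0,"dx":0,"dy":0,"dz":0,"claw":2}]' 80
python3 - <<'E'
from rig import arm,capture
import cv2,pickle
for n in("wrist","scene"):
    c=capture(n);pickle.dump(c,open(n+'4.pkl','wb'));cv2.imwrite(f'pics/{n}4.png',c['image'][:,:,::-1])
E
```

```text
time_s: 3.75
ee_pos: [0.521, -0.2223, 0.1274]
ee_rot: [3.134, -0.201, 0.003]
contact_force: [1.0, 0.1, -2.9]
grip_width: 0.028
time_s: 4.75
ee_pos: [0.5993, 0.1227, 0.245]
ee_rot: [-3.097, 0.523, 0.003]
contact_force: [1.3, -0.9, -2.1]
grip_width: 0.028
time_s: 5.05
ee_pos: [0.5995, 0.1187, 0.2455]
ee_rot: [3.096, -0.528, -0.002]
contact_force: [0.1, 0.4, -2.8]
grip_width: 0.028
```

View pics/wrist4.png

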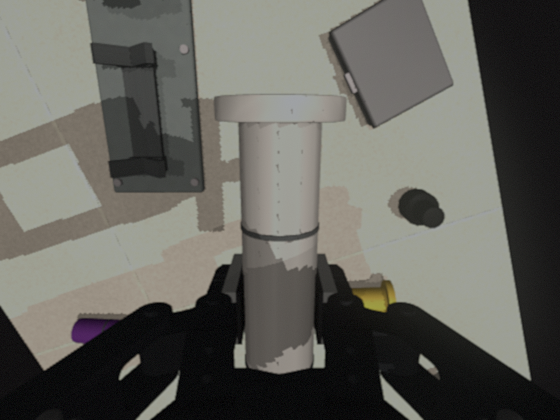

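The lens is held. At upper left of the wrist view are the stand (base corner at (203,190)), the saddles at (123,55) and (138,165), and the cradle bar between them. I'll measure from this view.

```bash
python3 - <<'E'
from h import *
c=pickle.load(open('wrist4.pkl','rb'));P,ok=cloud(c);I=c['image'].astype(int)
u=np.mgrid[:420,:560][1]
t=P[ok&(abs(P[...,2])<.008)&(u<230)];print('table',np.median(t[:,2]))
base=ok&(u<212)&(P[...,2]>.008)&(P[...,2]<.018)
base=cv2.morphologyEx(base.astype(np.uint8),cv2.MORPH_OPEN,np.ones((3,3)))
k,l,st,_=cv2.connectedComponentsWithStats(base);print(st)
allm=ok&(u<212)&(P[...,2]>.007)&(P[...,1]>.09)
Q=P[allm]
for th in (70.0,70.5,71,71.5):
    pass
# edge lines: for each image row, leftmost/rightmost base px
L=[];R=[]
bm=ok&(P[...,2]>.007)&(P[...,2]<.017)&(u<212)&(P[...,1]>.1)
for r in range(5,185,2):
    cc=np.where(bm[r])[0]
    if len(cc)>20: R.append(P[r,cc[-1]]);L.append(P[r,cc[0]])
for nm,E in(('right',R),('left',L)):
    E=np.array(E,np.float32);vx,vy,x,y=cv2.fitLine(E[:,:2].copy(),cv2.DIST_HUBER,0,.001,.001).ravel()
    if vy<0:vx,vy=-vx,-vy
    s=(E[:,:2]-[x,y])@[vy,-vx]
    print(nm,'yaw',np.degrees(np.arctan2(vy,vx)).round(2),'pt',x.round(4),y.round(4),'rms',s.std().round(4),'z',E[:,2].mean())
# saddles
m=ok&(u<212)&(P[...,2]>.038)&(P[...,2]<.07)&(P[...,1]>.12)&(P[...,1]<.315)
k,l,st,_=cv2.connectedComponentsWithStats(m.astype(np.uint8))
for i in range(1,k):
    if st[i,4]>30:
        q=P[l==i];r=cv2.minAreaRect((q[:,:2]*1000).astype(np.float32))
        print(st[i],q.mean(0).round(4),'zmax',q[:,2].max().round(4),np.round(r[0],1),np.round(r[1],1),round(r[2],1))
d=np.array([np.cos(np.radians(70.7)),np.sin(np.radians(70.7))]);o=np.array([.494,.2255]);n=np.array([-d[1],d[0]])
q=Q[(Q[:,2]<.08)];a=(q[:,:2]-o)@d;b=(q[:,:2]-o)@n
print('near end a',np.percentile(a,[.2,1]),'b at base',np.percentile(b,[.5,99.5]))
for lo,hi in((-.062,-.038),(.038,.062)):
    for zz in(.035,.045,.055,.06):
        s=(abs(q[:,2]-zz)<.004)&(a>lo)&(a<hi);bb=b[s]
        if s.sum()>5: print(lo,zz,s.sum(),'neg',np.median(bb[bb<0]).round(4) if (bb<0).any() else None,'pos',np.median(bb[bb>0]).round(4) if (bb>0).any() else None,'a',np.percentile(a[s],[2,98]).round(4))
s=(q[:,2]>.06);print(b[s].min(),b[s].max())
cv2.imwrite('pics/z4.png',cv2.resize(c['image'][0:200,70:270,::-1],None,fx=3,fy=3,interpolation=cv2.INTER_CUBIC))
E
```

```text
table 0.0012536066047928326
[[     0      0    560    420 221715]
 [    86      0    118    193  11038]
 [    96     64     37     97   2349]
 [    81    318     18      4     62]
 [   100    319      4      3     12]
 [   108    319      8      3     24]]
right yaw 71.0 pt 0.5468 0.2287 rms 0.0002 z 0.009070402
left yaw 71.11 pt 0.4592 0.2769 rms 0.0236 z 0.011973018
[  90   42   65   25 1326] [0.5088 0.2767 0.0546] zmax 0.0654 [510.4 276.5] [16.5 53.7] 70.8
[ 108  158   58   21 1004] [0.4765 0.1832 0.0546] zmax 0.0654 [478.  182.1] [16.3 53.8] 71.0
near end a [-0.08045788 -0.07809324] b at base [-0.0488039   0.04949437]
-0.062 0.035 67 neg -0.0135 pos 0.0056 a [-0.0497 -0.0382]
-0.062 0.045 232 neg -0.0034 pos 0.0045 a [-0.054  -0.0383]
-0.062 0.055 318 neg -0.0123 pos 0.0137 a [-0.054  -0.0382]
-0.062 0.06 458 neg -0.0211 pos 0.0192 a [-0.0537 -0.0383]
0.038 0.035 145 neg -0.0104 pos 0.0065 a [0.0388 0.0571]
0.038 0.045 293 neg -0.003 pos 0.0047 a [0.0456 0.0612]
0.038 0.055 427 neg -0.0116 pos 0.0143 a [0.0456 0.0615]
0.038 0.06 600 neg -0.0209 pos 0.0196 a [0.0457 0.0614]
-0.02614752345450429 0.027050457035678824
```

View pics/z4.png

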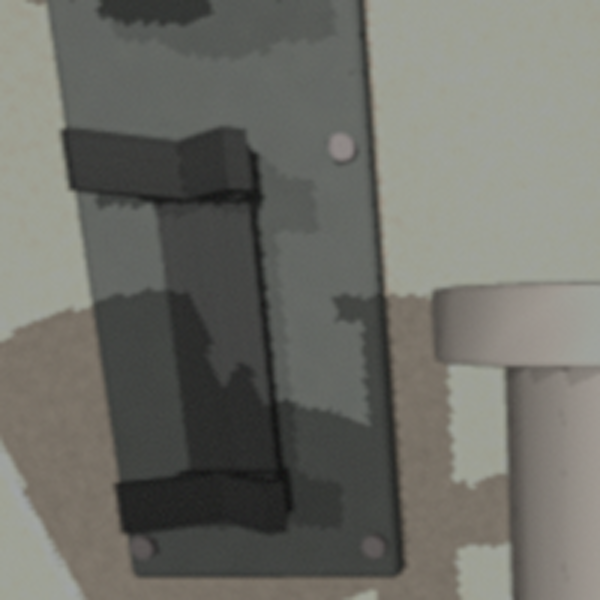

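```bash
cat >> h.py <<'E'
from scipy.optimize import least_squares
def lensfit(c,tcp,yaw):
    P,ok=cloud(c);v,u=np.mgrid[:420,:560]
    d=np.array([np.cos(yaw),np.sin(yaw)]);n=np.array([-d[1],d[0]])
    def loc(Q): return np.c_[(Q[:,:2]-tcp[:2])@d,(Q[:,:2]-tcp[:2])@n,Q[:,2]-tcp[2]]
    m=ok&(u>244)&(u<316)&(v>128)&(v<255);T=loc(P[m])
    f=lambda p:np.hypot((T[:,1]-p[0]-p[1]*T[:,0]),T[:,2]-p[2]-p[3]*T[:,0])-.015
    r=least_squares(f,[0,0,0,0],loss='soft_l1',f_scale=.001)
    F=loc(P[ok&(u>225)&(u<335)&(v>90)&(v<122)])
    F=F[abs(F[:,2])<.03]
    print('lens rel TCP: lateral %.4f yawerr %.4f z %.4f pitch %.4f'%tuple(r.x),'rms',np.sqrt(np.mean(f(r.x)**2)).round(5),'flange outer',np.percentile(F[:,0],[50,95,99.5]).round(4))
E
python3 - <<'E'
from h import *
c=pickle.load(open('wrist4.pkl','rb'))
from scipy.spatial.transform import Rotation as Ro
R=Ro.from_rotvec([3.096,-.528,-.002]).as_matrix();print(R.round(3))
y=-R[:,1];yaw=np.arctan2(y[1],y[0]);print('tool -y yaw',np.degrees(yaw))
lensfit(c,np.array([.5995,.1187,.2455]),yaw)
R=cv2.Rodrigues(c['rvec'])[0];print(-R.T@c['tvec'].ravel())
E
```

```text
[[ 0.943 -0.331 -0.001]
 [-0.331 -0.943 -0.001]
 [-0.001  0.001 -1.   ]]
tool -y yaw 70.64351450891827
lens rel TCP: lateral 0.0014 yawerr -0.0026 z 0.0033 pitch -0.0047 rms 0.00053 flange outer [0.0739 0.0775 0.0778]
[0.62250915 0.18865444 0.37146622]
```

```bash
python3 -m jog '[{"wx":0,"wy":0,"wz":0,"dx":-1.5,"dy":-0.8,"dz":0,"claw":2},{"wx":0,"wy":0,"wz":0,"dx":-4.5,"dy":-2.3,"dz":0.5,"claw":2},{"wx":0,"wy":0,"wz":-0.01,"dx":-8,"dy":-4,"dz":2,"claw":2},{"wx":0,"wy":0,"wz":-0.01,"dx":-11,"dy":-5.7,"dz":4.5,"claw":2},{"wx":0,"wy":0,"wz":-0.01,"dx":-12.8,"dy":-6.6,"dz":7.5,"claw":2},{"wx":0,"wy":0,"wz":-0.01,"dx":-13.4,"dy":-6.9,"dz":10.5,"claw":2},{"wx":0,"wy":0,"wz":-0.01,"dx":-13.45,"dy":-6.94,"dz":12.5,"claw":2},{"wx":0,"wy":0,"wz":-0.01,"dx":-13.45,"dy":-6.94,"dz":13.5,"claw":2},{"wx":0,"wy":0,"wz":-0.01,"dx":-13.45,"dy":-6.94,"dz":13.5,"claw":2},{"wx":0,"wy":0,"wz":-0.01,"dx":-13.45,"dy":-6.94,"dz":13.5,"claw":2}]' 80
python3 - <<'E'
from rig import arm,capture
import cv2,pickle
for n in("wrist","scene","side"):
    c=capture(n);pickle.dump(c,open(n+'5.pkl','wb'));cv2.imwrite(f'pics/{n}5.png',c['image'][:,:,::-1])
c=cv2.imread('pics/scene5.png')[180:290,370:515];d=cv2.imread('pics/side5.png')[80:190,205:350]
cv2.imwrite('pics/zz5.png',cv2.resize(cv2.vconcat([c,d]),None,fx=2.7,fy=2.7,interpolation=cv2.INTER_CUBIC))
s=arm.read_state();print(s['ee_pos'],s['ee_rot'])
E
```

```text
time_s: 6.15
ee_pos: [0.4966, 0.2296, 0.1123]
ee_rot: [-3.099, 0.512, -0.002]
contact_force: [0.3, 0.7, -1.9]
grip_width: 0.0281
[0.49702167 0.22965427 0.11278361] [-3.09854992  0.51198365 -0.00393084]
```

View pics/wrist5.png

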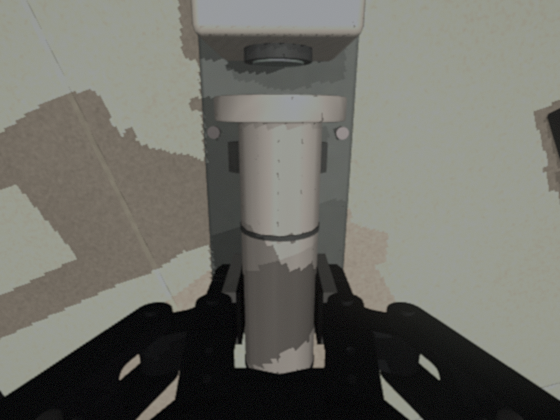

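View pics/zz5.png

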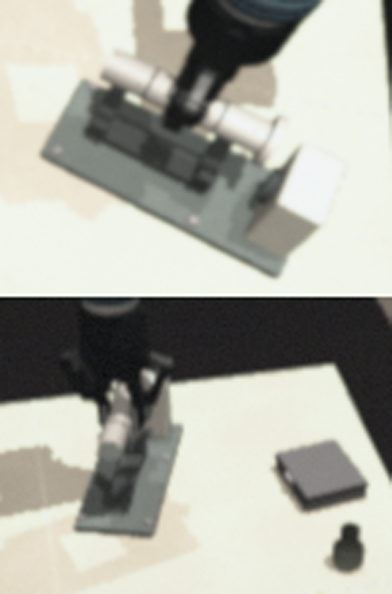

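The wrist view shows the lens (column 280) above the stand. The saddle ends stick out evenly at columns 233 and 325, and the lamp house window is ahead at (278,53). I'll quantify the residual offset.

```bash
python3 - <<'E'
from h import *
from scipy.spatial.transform import Rotation as Ro
c=pickle.load(open('wrist5.pkl','rb'))
R=Ro.from_rotvec([-3.0986,.512,-.003]).as_matrix();y=-R[:,1];yaw=np.arctan2(y[1],y[0]);print(np.degrees(yaw))
tcp=np.array([.497,.2296,.1125]);lensfit(c,tcp,yaw)
P,ok=cloud(c);v,u=np.mgrid[:420,:560]
d=np.array([np.cos(yaw),np.sin(yaw)]);n=np.array([-d[1],d[0]])
Q=np.dstack([(P[...,:2]-tcp[:2])@d,(P[...,:2]-tcp[:2])@n,P[...,2]])
L=[];Rr=[]
bm=ok&(Q[...,2]>.008)&(Q[...,2]<.017)&(u>190)&(u<370)
for r in range(45,265,3):
    cc=np.where(bm[r])[0]
    if len(cc)>10:
        if cc[0]<225:L.append(Q[r,cc[0]])
        if cc[-1]>335:Rr.append(Q[r,cc[-1]])
for E in(L,Rr):
    E=np.array(E);p=np.polyfit(E[:,0],E[:,1],1);print(len(E),'lateral at a=0',p[1].round(4),'slope',p[0].round(4),'z',E[:,2].mean().round(4), 'med',np.median(E[:,1]).round(4))
for nm,mm in(('sadL',(u>222)&(u<240)&(v>135)&(v<178)),('sadR',(u>320)&(u<336)&(v>135)&(v<178))):
    q=Q[mm&ok&(Q[...,2]>.045)&(Q[...,2]<.075)];
    if len(q): print(nm,len(q),'lat',np.percentile(q[:,1],[1,99]).round(4),'a',np.percentile(q[:,0],[2,98]).round(4),'z',np.percentile(q[:,2],[2,98]).round(4))
q=Q[ok&(Q[...,2]>.084)&(Q[...,2]<.1)&(v<40)&(u>180)&(u<380)];print('house lat',np.percentile(q[:,1],[.5,99.5]).round(4),'a min',np.percentile(q[:,0],.5))
E
```

```text
71.2349766440839
lens rel TCP: lateral 0.0018 yawerr -0.0026 z 0.0031 pitch -0.0026 rms 0.00054 flange outer [0.0738 0.0773 0.0777]
74 lateral at a=0 0.052 slope -0.0039 z 0.011 med 0.0518
74 lateral at a=0 -0.0466 slope -0.0056 z 0.0109 med -0.0469
sadL 339 lat [0.0229 0.029 ] a [0.0416 0.0571] z [0.0586 0.0648]
sadR 194 lat [-0.0239 -0.0201] a [0.0413 0.0569] z [0.0587 0.0635]
house lat [-0.0317  0.0364] a min 0.10186201656532536
```

```bash
python3 -m jog '[{"wx":0,"wy":0,"wz":0,"dx":-0.07,"dy":0,"dz":1,"claw":2},{"wx":0,"wy":0,"wz":0,"dx":-0.07,"dy":0,"dz":2.2,"claw":2},{"wx":0,"wy":0,"wz":0,"dx":-0.07,"dy":0,"dz":3.3,"claw":2},{"wx":0,"wy":0,"wz":0,"dx":-0.07,"dy":0,"dz":4.1,"claw":2},{"wx":0,"wy":0,"wz":0,"dx":-0.07,"dy":0,"dz":4.5,"claw":2},{"wx":0,"wy":0,"wz":0,"dx":-0.07,"dy":0,"dz":4.5,"claw":2}]' 110
python3 -m jog '[{"wx":0,"wy":0,"wz":0,"dx":0,"dy":0,"dz":0.15,"claw":2},{"wx":0,"wy":0,"wz":0,"dx":0,"dy":0,"dz":0.3,"claw":2},{"wx":0,"wy":0,"wz":0,"dx":0,"dy":0,"dz":0.4,"claw":2},{"wx":0,"wy":0,"wz":0,"dx":0,"dy":0,"dz":0.4,"claw":2}]' 110
python3 -m jog '[{"wx":0,"wy":0,"wz":0,"dx":0,"dy":0,"dz":0.1,"claw":2},{"wx":0,"wy":0,"wz":0,"dx":0,"dy":0,"dz":0.2,"claw":2},{"wx":0,"wy":0,"wz":0,"dx":0,"dy":0,"dz":0.2,"claw":2}]' 110
```

```text
time_s: 6.9
ee_pos: [0.4945, 0.2297, 0.0652]
ee_rot: [3.099, -0.511, -0.003]
contact_force: [-0.6, 0.7, -2.9]
grip_width: 0.0276
time_s: 7.3
ee_pos: [0.4952, 0.2299, 0.0624]
ee_rot: [-3.1, 0.511, -0.0]
contact_force: [0.5, 0.0, -2.5]
grip_width: 0.0275
time_s: 7.6
ee_pos: [0.4954, 0.2299, 0.0605]
ee_rot: [-3.099, 0.512, -0.001]
contact_force: [1.0, -0.0, -2.5]
grip_width: 0.0269
```

```bash
python3 -m jog '[{"wx":0,"wy":0,"wz":0,"dx":0,"dy":0,"dz":0.1,"claw":2},{"wx":0,"wy":0,"wz":0,"dx":0,"dy":0,"dz":0.2,"claw":2},{"wx":0,"wy":0,"wz":0,"dx":0,"dy":0,"dz":0.2,"claw":2}]' 110
python3 -m jog '[{"wx":0,"wy":0,"wz":0,"dx":0,"dy":0,"dz":0.1,"claw":2},{"wx":0,"wy":0,"wz":0,"dx":0,"dy":0,"dz":0.2,"claw":2},{"wx":0,"wy":0,"wz":0,"dx":0,"dy":0,"dz":0.2,"claw":2}]' 110
```

```text
time_s: 7.9
ee_pos: [0.4955, 0.2299, 0.0587]
ee_rot: [-3.099, 0.512, -0.001]
contact_force: [-2.4, -0.3, 5.3]
grip_width: 0.0275
time_s: 8.2
ee_pos: [0.4955, 0.2299, 0.0569]
ee_rot: [-3.099, 0.511, -0.001]
contact_force: [-2.5, -0.9, 6.1]
grip_width: 0.0273
```

```bash
python3 -m jog '[{"wx":0,"wy":0,"wz":0,"dx":-0.02,"dy":0,"dz":0.1,"claw":2},{"wx":0,"wy":0,"wz":0,"dx":-0.04,"dy":0,"dz":0.2,"claw":2},{"wx":0,"wy":0,"wz":0,"dx":-0.04,"dy":0,"dz":0.2,"claw":2}]' 110
python3 -m jog '[{"wx":0,"wy":0,"wz":0,"dx":0,"dy":0,"dz":0.1,"claw":2},{"wx":0,"wy":0,"wz":0,"dx":0,"dy":0,"dz":0.2,"claw":2},{"wx":0,"wy":0,"wz":0,"dx":0,"dy":0,"dz":0.2,"claw":2}]' 110
python3 -m jog '[{"wx":0,"wy":0,"wz":0,"dx":0,"dy":0,"dz":0.1,"claw":2},{"wx":0,"wy":0,"wz":0,"dx":0,"dy":0,"dz":0.15,"claw":2},{"wx":0,"wy":0,"wz":0,"dx":0,"dy":0,"dz":0.15,"claw":2}]' 110
```

```text
time_s: 8.5
ee_pos: [0.4955, 0.2299, 0.0552]
ee_rot: [-3.1, 0.511, -0.002]
contact_force: [-2.5, -1.9, 9.2]
grip_width: 0.0276
time_s: 8.8
ee_pos: [0.4955, 0.2299, 0.0534]
ee_rot: [-3.1, 0.511, -0.002]
contact_force: [-3.5, -2.8, 11.8]
grip_width: 0.0273
time_s: 9.1
ee_pos: [0.4955, 0.2299, 0.0522]
ee_rot: [-3.1, 0.511, -0.002]
contact_force: [-3.3, -3.1, 12.3]
grip_width: 0.0275
```

```bash
python3 -m jog '[{"wx":0,"wy":0,"wz":0,"dx":-0.03,"dy":0,"dz":0.1,"claw":2},{"wx":0,"wy":0,"wz":0,"dx":-0.03,"dy":0,"dz":0.1,"claw":2}]' 110
python3 -m jog '[{"wx":0,"wy":0,"wz":0,"dx":0,"dy":0,"dz":0.1,"claw":2},{"wx":0,"wy":0,"wz":0,"dx":0,"dy":0,"dz":0.1,"claw":2}]' 110
python3 - <<'E'
from rig import arm,capture
import cv2,pickle
for n in("wrist","scene","side"):
    c=capture(n);pickle.dump(c,open(n+'6.pkl','wb'));cv2.imwrite(f'pics/{n}6.png',c['image'][:,:,::-1])
c=cv2.imread('pics/scene6.png')[180:290,370:515];d=cv2.imread('pics/side6.png')[80:190,205:350]
cv2.imwrite('pics/zz6.png',cv2.resize(cv2.vconcat([c,d]),None,fx=2.7,fy=2.7,interpolation=cv2.INTER_CUBIC))
s=arm.read_state();print(s['ee_pos'],s['contact_force'],s['moment'])
E
```

```text
time_s: 9.3
ee_pos: [0.4956, 0.23, 0.0521]
ee_rot: [3.1, -0.511, 0.003]
contact_force: [-7.2, -3.6, 20.2]
grip_width: 0.027
time_s: 9.5
ee_pos: [0.4956, 0.23, 0.052]
ee_rot: [3.1, -0.511, 0.003]
contact_force: [-10.4, -5.5, 27.6]
grip_width: 0.0277
[0.49567827 0.22998706 0.05195638] [-9.84822203 -5.14625284 28.71412814] [-0.87336003  1.51660348 -0.15928752]
```

View pics/wrist6.png

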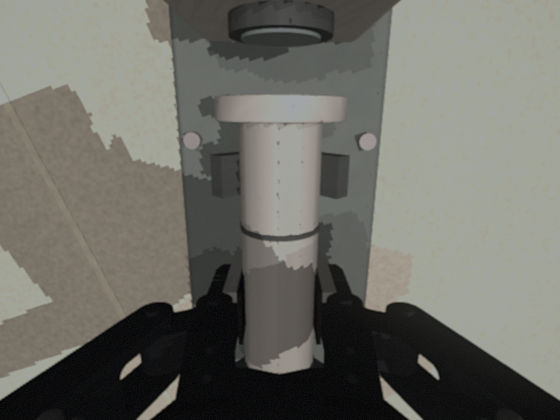

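View pics/zz6.png

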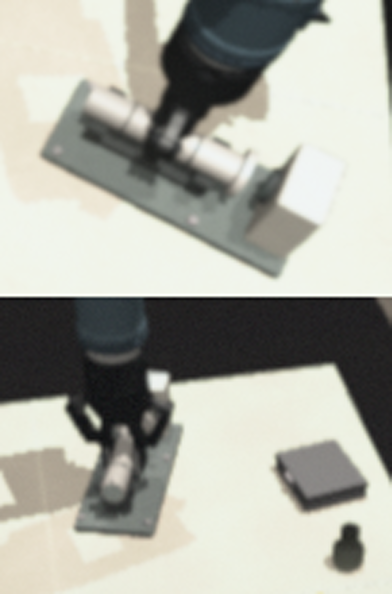

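At z = 0.052 the motion stopped and the force jumped, so the cradle is on its stop. There's a side load of about 7 N lateral and 8 N axial, so I'll relax that to make both V faces bear evenly.

```bash
python3 -m jog '[{"wx":0,"wy":0,"wz":0,"dx":-0.04,"dy":0.03,"dz":0,"claw":2},{"wx":0,"wy":0,"wz":0,"dx":-0.07,"dy":0.06,"dz":0,"claw":2},{"wx":0,"wy":0,"wz":0,"dx":-0.07,"dy":0.06,"dz":0,"claw":2}]' 110
python3 -m jog '[{"wx":0,"wy":0,"wz":0,"dx":0,"dy":0,"dz":0,"claw":2},{"wx":0,"wy":0,"wz":0,"dx":0,"dy":0,"dz":0,"claw":2}]' 110
python3 - <<'E'
from rig import arm
s=arm.read_state();print(s['ee_pos'],s['contact_force'],s['moment'])
E
```

```text
time_s: 9.95
ee_pos: [0.4956, 0.2299, 0.052]
ee_rot: [-3.099, 0.511, -0.006]
contact_force: [-7.0, -3.1, 24.3]
grip_width: 0.0275
time_s: 10.15
ee_pos: [0.4956, 0.23, 0.052]
ee_rot: [-3.099, 0.511, -0.006]
contact_force: [-6.2, -3.5, 24.2]
grip_width: 0.0276
[0.49559094 0.22995397 0.05199153] [-6.16245968 -3.49878771 24.21528113] [-0.5801996   1.04606747 -0.17279735]
```

```bash
python3 -m jog '[{"wx":0,"wy":0,"wz":0,"dx":-0.04,"dy":0.03,"dz":0.03,"claw":2},{"wx":0,"wy":0,"wz":0,"dx":-0.08,"dy":0.07,"dz":0.05,"claw":2},{"wx":0,"wy":0,"wz":0,"dx":-0.08,"dy":0.07,"dz":0.05,"claw":2},{"wx":0,"wy":0,"wz":0,"dx":-0.08,"dy":0.07,"dz":0.05,"claw":2}]' 110
python3 - <<'E'
from h import *
from rig import arm,capture
from scipy.spatial.transform import Rotation as Ro
c=capture('wrist');cv2.imwrite('pics/wrist7.png',c['image'][:,:,::-1])
s=arm.read_state();print(s['time_s'],s['ee_pos'],s['contact_force'],s['moment'])
R=Ro.from_rotvec(s['ee_rot']).as_matrix();y=-R[:,1];yaw=np.arctan2(y[1],y[0]);tcp=np.array(s['ee_pos']);print('yaw',np.degrees(yaw))
lensfit(c,tcp,yaw)
P,ok=cloud(c);v,u=np.mgrid[:420,:560]
d=np.array([np.cos(yaw),np.sin(yaw)]);n=np.array([-d[1],d[0]])
Q=np.dstack([(P[...,:2]-tcp[:2])@d,(P[...,:2]-tcp[:2])@n,P[...,2]])
for nm,mm in(('sadL',(u>205)&(u<238)&(v>140)&(v<205)),('sadR',(u>322)&(u<355)&(v>140)&(v<205))):
    q=Q[mm&ok&(Q[...,2]>.035)&(Q[...,2]<.075)]
    if len(q): print(nm,len(q),'lat',np.percentile(q[:,1],[1,99]).round(4),'a',np.percentile(q[:,0],[2,98]).round(4),'ztop',np.percentile(q[:,2],[50,98]).round(4))
q=P[ok&(abs(P[...,2])<.006)];print('table',np.median(q[:,2]))
q=P[ok&(abs(P[...,2]-.012)<.004)&(u>180)&(u<380)&(v<260)];print('base z',np.median(q[:,2]))
E
```

```text
time_s: 10.55
ee_pos: [0.4956, 0.2299, 0.052]
ee_rot: [-3.098, 0.511, -0.009]
contact_force: [-4.9, -2.0, 24.5]
grip_width: 0.0275
10.6 [0.49554554 0.22993544 0.05199246] [-4.82172902 -1.79055279 24.92023658] [-0.36771749  0.81447902 -0.16343705]
yaw 71.27334168021132
lens rel TCP: lateral 0.0014 yawerr -0.0051 z 0.0033 pitch -0.0019 rms 0.00054 flange outer [0.0739 0.0774 0.0778]
sadL 1151 lat [0.0176 0.0275] a [0.0417 0.0574] ztop [0.0535 0.0565]
sadR 1143 lat [-0.0252 -0.0153] a [0.0415 0.0572] ztop [0.0535 0.0564]
table 0.001301139047796066
base z 0.012467969412152096
```

The checks agree: saddle tops are at about 55.2 mm (table offset removed), the lens is level, centred within about 0.3 mm, and pressed with about 25 N. Handing in.

```bash
python3 - <<'E'
from rig import arm,workorder
print(workorder.hand_in());s=arm.read_state();print(s['time_s'],s['ee_pos'],s['contact_force'],s['grip_width'])
E
```

```text
the job is handed in; nothing more can be done
None
the job is handed in; nothing more can be done
```

I took the aluminium lens from its rest and laid it in both saddles with the flange towards the lamp house. I pressed the cradle down to its stop and handed in at about 10.6 s, with the gripper still holding the lens and pushing down.

**Last checks:**
- **Cradle home:** the press stopped at TCP z = 52.0 mm with a clear jump in force. The tops of the flange-side saddle were at about 55.2 mm once the camera's 1.3 mm table offset was removed, which is the home height.
- **Lens seated:** it was level within about 2 mrad and within about 0.3 mm of the saddle centre line. It was within about 0.5 mm of the seat along its length, and yawed about 5 mrad from the tool.
- **Forces:** about 25 N was still pressing down at the end. Grip was set to 110 N, with an opening of 27.5 mm.

**Open points:**
- **Side load:** about 5 N remained at the end, so the two sides of the V carry slightly unequal load, though both carry some. It peaked at about 11 N before I eased it off.
- **Lens height:** by camera the axis was about 1 mm below nominal, which is within the camera's accuracy.
- **Far saddle:** the fingers hid it from the wrist camera, so seating there is inferred from the lens being level.
- **Other objects:** I didn't re-measure the eyepiece, cup and slide box, but the arm passed well above them and nothing suggested contact.
- **Refused move:** my first move was rejected because rows lacked fields; nothing moved.

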